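# Slide the last key board into the free slot of the key rack

## Robot

A 6-joint arm with a two-finger parallel gripper is mounted at the origin on the work surface. World frame = base frame: x ahead of the robot, y to its left, z up, the work surface at z = 0. Lengths are in mm, angles in rad, forces in N, time in s.
With the tool pointing down it reaches from about 275 to 750 mm from the base axis. Payload 10.2 kg.
Tool frame: the origin (TCP) lies midway between the tips of the shut fingers; the grasp point (between the pads) lies 19 mm behind it (ctrl.hold_point_z is the distance from the TCP to the grasp point, in mm); z points along the fingers, y is the direction in which the jaws open and shut (so a half turn about z gives the same grasp; the last joint's range is limited). The gripper opens to 85 mm and grips with 20 to 120 N. Pads are 22 mm wide; open, the fingers measure 114 mm over their backs; the gripper's body (76 mm by 85 mm) begins 54 mm behind the grasp point. The pads swing forward as they close: fully open they stand 13 mm farther back than shut.
Start: joints at [-1.441, 0.313, 1.498, -0, 1.331, -0.223], TCP at [181.389, -492.676, 231.294] pointing down, gripper open.
Joint ranges: [-2.94, 2.94], [-0.97, 2.17], [0.19, 2.56], [-1.23, 4.37], [0.02, 3.11], [-2.88, 2.88]. Speed limits (rad/s): [2.39, 2.39, 3.01, 3.14, 3.14, 3.14].

## Interface

Orientations are given as a unit quaternion [w, x, y, z].
In Python, from rig import ctrl, capture, get_calibration, ticket, search_frame, outline_of gives the robot as it stands. The module is installed in compiled form; this text tells all that it offers.
- The arm moves only by the tool servo_tool, never from a script. Its argument "motion" is a list of rows, each an object with "dr": the turn, a rotation vector about the tool's x, y, z in units of 10 degrees (1.0 is 10 degrees), a list of three; "delta_pos": the shift along the tool's x, y, z in units of 50 mm (1.0 is 50 mm), a list of three; "hand": the opening, from 0 (shut) to 1 (fully open). In form: [{"dr": [ax, ay, az], "delta_pos": [x, y, z], "hand": hand}, ...]. A call has 1 to 20 rows; each row shifts and turns the pose as measured when the row begins, along the tool's axes as they then stand; what a row does not reach is not made up. A row lasts 1/8 s, in which the tool goes at most 62.5 mm and 10.7 degrees, less where a joint would pass 70% of its speed; a pose out of reach is approached as far as the arm can. A call is refused whole if a number of a shift passes 1 or a number of a turn 1, either way. A call with a gripper value outside its range is refused whole. The fingers move at their own pace and stop on an object; "squeeze" is the grip in N (left out, the last holds). Time passes only in rows, so rows that do not move let the fingers close. It gives the time, the measured TCP pose, the force and the opening at its end, in the units of the state.
- ctrl.sense(): the state, without advancing time (a new reading comes with each control period).
- capture(name): name is "scene" or "top" or "wrist"; returns (picture, depth): 420x560x3 uint8, red, green, blue; 420x560 float32, mm along the optical axis (not along the pixel's ray), 0 where there is no reading.
- get_calibration(name): a dict with "camera_matrix" (3x3 intrinsics, pixels), "T" (4x4, takes a point from camera to world coordinates). Camera axes: x right, y down, z forward; pixel columns grow to the right and rows downward; lengths in mm; the calibration is good to about 2 mm. A picture is of the moment at which its call begins: read the wrist's pose just before it. get_calibration takes no time and is no camera call; for the wrist camera it gives the pose at the moment of the call.
- ticket.finish_job(): hands the job in, once; it reports no verdict.
Trained networks look in the newest picture that a camera, given by its name, has taken for a name from the list of things; names that differ only in an ending like _2 or _b are one class to them, and where a whole thing is asked for, a point or a joint stands for the part that bears it (a point fixed in the world has none). Each returns a list of dicts, best first, with "score" (0 to 1); they miss things now and then, are a little off and sometimes report something else, mostly with a low value. They report only what shows in the picture. A call takes as long as a camera call. They do not tell look-alikes from the thing itself.
- search_frame(camera, label): "bbox" ([left, top, right, bottom] in pixels, round what is visible of it).
- outline_of(camera, label): "pixels" (420x560 bool, what is visible of it) and "bbox" ([left, top, right, bottom] in pixels, round what is visible of it).
The state is a dict: "time_s": time; "joints": joint angles; "dq": joint speeds; "tau": joint torques, N m; "eef_pos": TCP position; "ee_rot": TCP orientation; "force": force on the tool from outside, world axes, zero at the start; "wrist_torque": the same for the moment, N m; "grip_width": opening from 0.0 (shut) to 1.0 (fully open).
Only numpy, scipy, OpenCV 4.12 (cv2) and the standard library are available. Lean on these libraries where they do the work, as an engineer would, in place of code of your own. Each camera call takes 0.05 s, during which the arm holds its last target.

## Task

Push the loose key board, which lies flat on the console in front of the key rack, into the rack's one free slot, key blade first, until it is fully home against the back of the rack like its two neighbours. Only push it over the console with the fingers: never lift or tip it. Leave the jar, the torch and the dish beside the work where they are.

Things in the scene. Friction and masses are not known exactly. Their poses are not given: they have to be found in the camera images.
- key_board: The loose key board: flat pale wooden slab 100 mm long (x), 92 mm wide (y), 14 mm thick, about 0.15 kg, steel house key inlaid in its top, blade towards +x. Origin: centre of its underside. It lies some 115 mm in front of the slot mouths, turned up to 17 degrees to the rack and up to 210 mm to one side of the free slot.
- nose (a point): Point at the middle of the key board's front (+x) end face, half-way up, 50 mm ahead of its origin; the end that enters the slot.
- free_slot: The rack's free slot, a thin cork pad on the bare console (no step). Origin: on the console, where the board's origin lies when fully home and central; x points into the slot, y across. 96 mm wide between fixed dividers 22 mm high, 14 mm thick, with round noses (2 mm play each side). Mouth 30 mm before the origin, back face 50 mm beyond it: 80 mm deep, 20 mm of the board stays outside.
- rack: The fixed wooden key rack lying on the console: three slots side by side, 110 mm apart, open on top and towards the robot; dividers 22 mm high, back rail 30 mm high; 344 mm wide in all. Origin: on the console at the middle of the line across the slot mouths; x points into the slots. Which slot is free varies.
- stowed_a: A key board just like the loose one, fixed fully home in another slot; origin at the centre of its underside. It stands 20 mm out of the slot mouth.
- stowed_b: A second such board, fixed fully home in the remaining slot; origin at the centre of its underside. It stands 20 mm out of the slot mouth.
- jar: Bystander: glass jar with screw lid, 76 mm across, 100 mm high, standing left (+y) of the working area. Origin: centre of its underside.
- torch: Bystander: orange plastic torch lying beside the right (-y) end of the rack, 150 mm long along its x, 42 mm high. Origin: centre of its underside.
- dish: Bystander: white porcelain dish, 110 mm across, 30 mm high, to the right (-y) of the working area, nearer the robot than the torch. Origin: centre of its underside.
Things that resemble listed ones, but are neither listed nor needed, are in the scene too. Leave any green or turquoise look-alike of the key_board alone.

How it is judged:
By the outcome, as a careful person would: the job done as asked, in the order asked, and still so for the second after the job is handed in, with the robot touching nothing.
It also fails if it takes over 70 s, if anything falls off the work surface, if the arm or the gripper's body presses on something with over 40 N, if the wrist force passes 120 N, or if a joint passes its speed limit or range.

## Working session

There is one attempt and no reset: what is moved stays moved. The work goes in short steps, Python scripts to look and compute and a tool call to move; the robot and the scene stay as the last step left them, time stands still between calls to the robot, and variables do not carry over. Pictures are saved under pics/ and viewed, and the job is handed in when it is done.

Besides the shell and the picture viewer there is one more tool, called after "Call:" by a JSON object that holds its "method" and its "body", one argument or row to a line. servo_tool: Moves the arm, as the interface text tells. Its arguments: {"type":"object","properties":{"motion":{"type":"array"},"squeeze":{"type":"number"}},"required":["motion"]}

```bash
mkdir -p pics
python3 - <<'E'
from rig import *
import cv2,numpy as np
print(ctrl.sense())
for n in ["scene","top"]:
    im,d=capture(n); cv2.imwrite(f"pics/{n}0.png",im[:,:,::-1]); np.save(f"pics/{n}0_d.npy",d)
    c=get_calibration(n); print(n,c)
    for l in ["key_board","rack","jar","torch","dish","free_slot"]:
        try: print(l,[(round(r['score'],2),np.round(r['bbox']).tolist()) for r in search_frame(n,l)])
        except Exception as e: print(l,e)
E
```

```text
{'time_s': 0.0, 'joints': array([-1.44141105e+00,  3.13472925e-01,  1.49845601e+00, -1.45542893e-05,
        1.33093283e+00, -2.23416924e-01]), 'dq': array([ 0.00197271,  0.00091229,  0.00230534, -0.00124142,  0.0001072 ,
        0.00136639]), 'tau': array([-2.39825873e-03, -4.12278879e+01, -2.59746820e+01, -3.24565435e-04,
        4.09317494e-03, -8.48605794e-06]), 'eef_pos': array([ 181.34662185, -492.42108891,  230.7162    ]), 'ee_rot': array([-6.34190246e-04,  9.84481127e-01,  1.75489339e-01,  2.27634420e-05]), 'force': array([ 0.24854872, -0.48337703,  0.34423857]), 'wrist_torque': array([ 0.01691422,  0.0020173 , -0.01687141]), 'grip_width': 1.0018284030505}
scene {'camera_matrix': array([[462.24900029,   0.        , 283.7442324 ],
       [  0.        , 462.24900029, 204.64992072],
       [  0.        ,   0.        ,   1.        ]]), 'T': array([[ 2.53005685e-01,  5.63157703e-01, -7.86664811e-01,
         1.43522245e+03],
       [ 9.67464337e-01, -1.48062442e-01,  2.05159135e-01,
        -1.93714298e+02],
       [-9.38565676e-04, -8.12976577e-01, -5.82295633e-01,
         6.891
[... 621 characters left out ...]
]]), 'T': array([[-2.32711808e-02, -9.91436358e-01,  1.28500585e-01,
         4.05499468e+02],
       [-9.99627174e-01,  2.49119853e-02,  1.11761612e-02,
         3.11295868e+01],
       [-1.42816572e-02, -1.28192594e-01, -9.91646456e-01,
         9.64562503e+02],
       [ 0.00000000e+00,  0.00000000e+00,  0.00000000e+00,
         1.00000000e+00]])}
key_board [(0.87, [218.0, 186.0, 259.0, 233.0]), (0.84, [115.0, 252.0, 171.0, 316.0]), (0.64, [250.0, 265.0, 312.0, 328.0])]
rack [(0.67, [182.0, 110.0, 348.0, 161.0])]
jar [(0.83, [92.0, 159.0, 140.0, 204.0])]
torch [(0.88, [395.0, 120.0, 430.0, 191.0])]
dish [(0.93, [378.0, 207.0, 431.0, 260.0])]
free_slot [(0.67, [199.0, 125.0, 236.0, 159.0])]
```

View pics/top0.png

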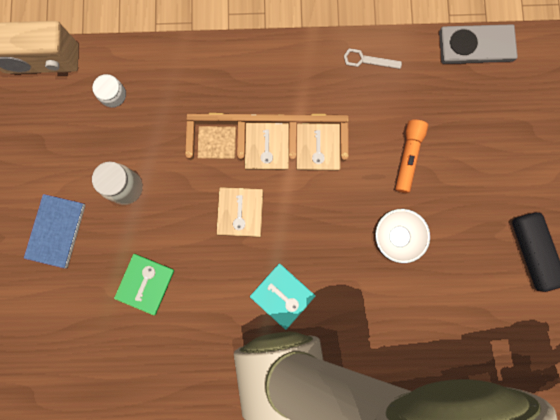

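View pics/scene0.png

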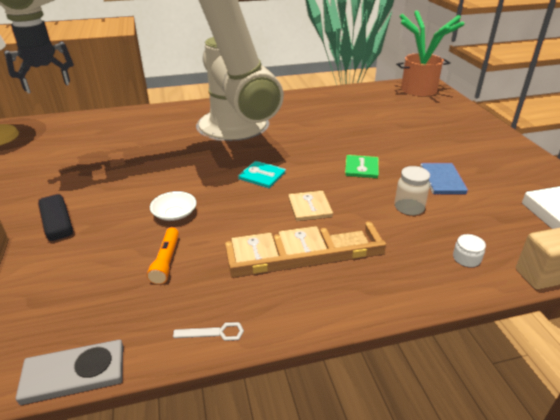

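Run:
```python
import cv2
a=cv2.imread("pics/top0.png")[90:340,80:440]
cv2.imwrite("pics/top0c.png",cv2.resize(a,None,fx=2.2,fy=2.2,interpolation=cv2.INTER_CUBIC))
```

```text
(no output)
```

View pics/top0c.png

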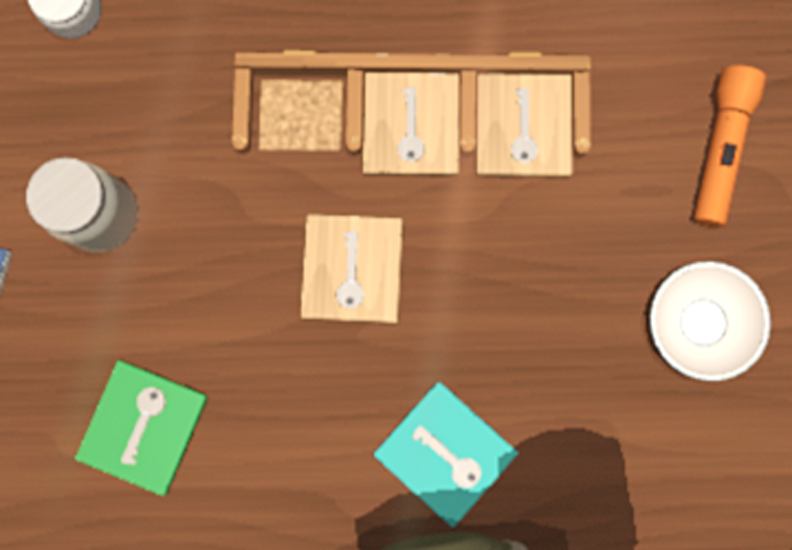

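The loose board is the pale square at about (240,212) in the top view. These could be mistaken for it:
- the green board (144,284)
- the turquoise board (282,297)
- the stowed boards (267,146) and (318,146)

The free slot is the left one, with cork at (217,142). The close crop confirms a pale board with a steel key, blade pointing at the rack. Next I'll measure the poses.

```bash
cat > h.py <<'E'
from rig import *
import cv2,numpy as np
def plane(cal,uv,z):
    K=cal["camera_matrix"];T=cal["T"]
    uv=np.atleast_2d(np.asarray(uv,float)); r=np.c_[(uv[:,0]-K[0,2])/K[0,0],(uv[:,1]-K[1,2])/K[1,1],np.ones(len(uv))]@T[:3,:3].T
    t=(z-T[2,3])/r[:,2]; return T[:3,3]+r*t[:,None]
def quad(mask,cal,z=14):
    cs,_=cv2.findContours(mask.astype(np.uint8),cv2.RETR_EXTERNAL,cv2.CHAIN_APPROX_NONE)
    c=max(cs,key=cv2.contourArea)[:,0,:]
    p=plane(cal,c,z)[:,:2].astype(np.float32)
    return cv2.minAreaRect(p)
def pose(r):
    (c,s,a)=r; a=(a+45)%90-45
    return np.round(c,1),np.round(s,1),round(a,2)
E
python3 - <<'E'
from h import *
im,d=capture("top");cal=get_calibration("top")
for l in ["key_board","stowed_a","rack","free_slot","jar","torch","dish"]:
    for r in outline_of("top",l):
        z={"key_board":14,"stowed_a":14,"rack":22,"free_slot":1,"jar":100,"torch":30,"dish":30}[l]
        q=quad(r["pixels"],cal,z); print(l,round(r["score"],2),np.round(r["bbox"]),*pose(q))
# depth points check
for uv in [(240,212),(267,160),(217,142),(282,297)]:
    z=d[uv[1],uv[0]];K=cal["camera_matrix"]
    print(uv,(cal["T"]@[ (uv[0]-K[0,2])/K[0,0]*z,(uv[1]-K[1,2])/K[1,1]*z,z,1])[:3].round(1))
# crop upscale for rack
a=im[105:245,175:355]; cv2.imwrite("pics/rk.png",cv2.resize(a[:,:,::-1],None,fx=4.2,fy=4.2,interpolation=cv2.INTER_CUBIC))
E
```

```text
key_board 0.9 [115. 255. 171. 316.] [384.3 309.4] [ 95.2 102.1] -23.72
key_board 0.87 [214. 188. 262. 238.] [530.9 110.4] [ 92.6 102.3] -4.15
key_board 0.6 [250. 262. 313. 327.] [353.8  25.7] [99.1 91.9] -43.73
stowed_a 0.94 [295. 126. 342. 171.] [665.2 -59.3] [ 95.2 103.7] -4.03
stowed_a 0.93 [245. 122. 287. 170.] [670.5  52.1] [ 92.1 103.3] -1.52
free_slot 0.81 [196. 125. 236. 161.] [685.9 160.2] [78.6 69.4] -1.54
free_slot 0.47 [395. 120. 427. 192.] [ 642.8 -260.9] [ 43.3 165.4] -13.61
jar 0.95 [ 89. 159. 143. 204.] [581.7 339.3] [103.   71.6] -25.24
torch 0.71 [394. 121. 429. 190.] [ 636.6 -251.5] [ 40.4 158.1] -14.33
dish 0.95 [377. 212. 429. 260.] [ 470.7 -223. ] [105.9 106.9] -3.0
(240, 212) [527.6 108.4  18.3]
(267, 160) [638.6  49.6  13.2]
(217, 142) [684.6 157.7   0.8]
(282, 297) [350.3  25.1  12.9]
```

View pics/rk.png

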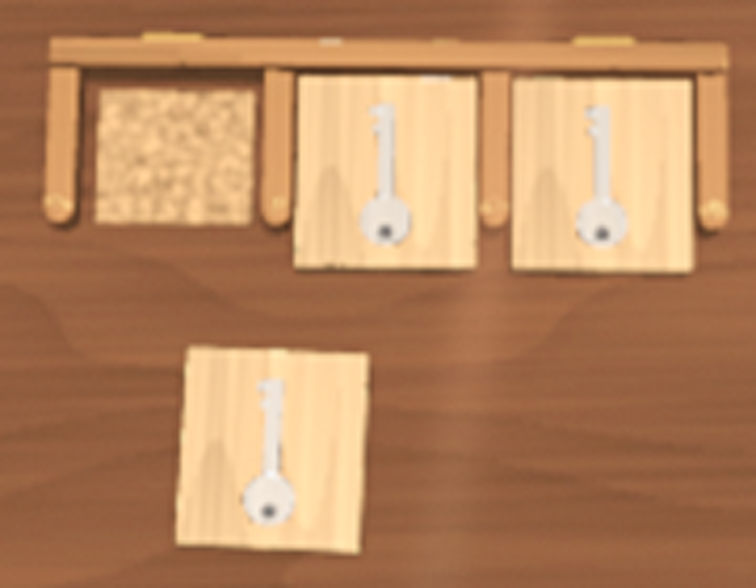

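Run:
```python
from h import *
cal=get_calibration("top")
f=lambda p:(np.array(p,float)+.5)/4.2+[174.5,104.5]
S={"board":[(188,347),(369,353),(360,553),(177,544)],"sL":[(296,76),(478,77),(476,270),(294,268)],"sR":[(513,78),(694,78),(692,271),(513,270)]}
for k,v in S.items():
    p=plane(cal,f(v),14)[:,:2]; c=p.mean(0)
    fx=(p[0]+p[1]-p[2]-p[3])/2; fy=(p[0]+p[3]-p[1]-p[2])/2
    print(k,p.round(1).tolist(),c.round(1),np.hypot(*fx).round(1),np.hypot(*fy).round(1),np.degrees([np.arctan2(fx[1],fx[0]),np.arctan2(-fy[0],fy[1])]).round(2))
n=plane(cal,f([(62,212),(276,212),(494,212),(713,214)]),22)[:,:2]; print(n.round(1).tolist())
b=plane(cal,f([(50,66),(727,68)]),30)[:,:2]; print(b, np.degrees(np.arctan2(-(b[0]-b[1])[0],(b[0]-b[1])[1])))
```

```text
board [[582.1, 151.7], [576.7, 60.5], [476.0, 67.0], [482.7, 158.0]] [529.4 109.3] 100.2 91.3 [-3.68 -3.81]
sL [[721.9, 95.0], [718.7, 1.7], [617.9, 5.5], [621.3, 97.6]] [669.9  49.9] 100.8 92.8 [-1.83 -2.04]
sR [[717.7, -16.3], [715.1, -108.8], [614.5, -103.5], [617.4, -13.2]] [666.2 -60.4] 100.6 91.4 [-2.37 -1.72]
[[651.5, 213.8], [648.6, 105.6], [645.6, -4.2], [641.6, -114.1]]
[[ 725.26828922  218.34333013]
 [ 714.6336173  -123.18235121]] -1.7835408241315494
```

Call:
{"method": "servo_tool", "body": {
  "motion": [
    {"dr":[0,0,-0.97],"delta_pos":[0,0,0],"hand":0.5},
    {"dr":[0,0,-0.97],"delta_pos":[0,0,0],"hand":0.5},
    {"dr":[0,0,-0.97],"delta_pos":[0,0,0],"hand":0.5},
    {"dr":[0,0,-0.97],"delta_pos":[0,0,0],"hand":0.5},
    {"dr":[0,0,-0.97],"delta_pos":[0,0,0],"hand":0.5},
    {"dr":[0,0,-0.97],"delta_pos":[0,0,0],"hand":0.5},
    {"dr":[0,0,-0.97],"delta_pos":[0,0,0],"hand":0.5}
  ]
}}

```text
time_s: 1.98
eef_pos: [181.4, -492.7, 231.3]
ee_rot: [-0.0, 0.705, 0.709, 0.0]
force: [-0.6, -0.3, -0.3]
grip_width: 0.503
```

```bash
cat >> h.py <<'E'
from scipy.spatial.transform import Rotation as Ro
def tool(): 
    s=ctrl.sense();q=s["ee_rot"];return s,Ro.from_quat([q[1],q[2],q[3],q[0]]).as_matrix()
def go(target,psi):
    s,R=tool(); 
    cp,sp=np.cos(np.radians(psi)),np.sin(np.radians(psi))
    Rt=np.array([[cp,sp,0],[sp,-cp,0],[0,0,-1.]])
    rv=Ro.from_matrix(R.T@Rt).as_rotvec(degrees=True)/10
    print("t",round(s["time_s"],2),"pos",s["eef_pos"].round(1),"psi",np.degrees(np.arctan2(R[1,0],R[0,0])).round(2),"F",s["force"].round(1),"w",round(s["grip_width"],2),"j",s["joints"].round(2))
    d=np.array(target)-s["eef_pos"]
    print("units now-frame",(R.T@d/50).round(2),"target-frame",(Rt.T@d/50).round(2),"dr",rv.round(3))
E
python3 -c "
from h import *
go([525,37,231],88.15)"
```

```text
t 1.98 pos [ 181.4 -492.7  231.3] psi 90.3 F [-0.6 -0.3 -0.3] w 0.5 j [-1.44  0.31  1.5  -0.    1.33 -1.45]
units now-frame [1.056e+01 6.930e+00 1.000e-02] target-frame [1.081e+01 6.530e+00 1.000e-02] dr [-0.    -0.     0.215]
```

Call:
{"method": "servo_tool", "body": {
  "motion": [
    {"dr":[0,0,0.215],"delta_pos":[0,0,0],"hand":0.5},
    {"dr":[0,0,0],"delta_pos":[0.77,0.47,0],"hand":0.5},
    {"dr":[0,0,0],"delta_pos":[0.77,0.47,0],"hand":0.5},
    {"dr":[0,0,0],"delta_pos":[0.77,0.47,0],"hand":0.5},
    {"dr":[0,0,0],"delta_pos":[0.77,0.47,0],"hand":0.5},
    {"dr":[0,0,0],"delta_pos":[0.77,0.47,0],"hand":0.5},
    {"dr":[0,0,0],"delta_pos":[0.77,0.47,0],"hand":0.5},
    {"dr":[0,0,0],"delta_pos":[0.77,0.47,0],"hand":0.5},
    {"dr":[0,0,0],"delta_pos":[0.77,0.47,0],"hand":0.5},
    {"dr":[0,0,0],"delta_pos":[0.77,0.47,0],"hand":0.5},
    {"dr":[0,0,0],"delta_pos":[0.77,0.47,0],"hand":0.5},
    {"dr":[0,0,0],"delta_pos":[0.77,0.47,0],"hand":0.5},
    {"dr":[0,0,0],"delta_pos":[0.77,0.47,0],"hand":0.5},
    {"dr":[0,0,0],"delta_pos":[0.77,0.47,0],"hand":0.5},
    {"dr":[0,0,0],"delta_pos":[0.77,0.47,0],"hand":0.5}
  ]
}}

```text
time_s: 3.85
eef_pos: [560.7, 34.2, 232.3]
ee_rot: [0.003, 0.75, 0.661, 0.0]
force: [1.0, -1.3, 0.4]
grip_width: 0.497
```

```bash
python3 -c "
from h import *
go([525,37,40],88.15)
im,d=capture('wrist');cv2.imwrite('pics/w1.png',im[:,:,::-1])
print(get_calibration('wrist'))
print([(r['score'],r['bbox']) for r in search_frame('wrist','key_board')])"
```

```text
t 3.85 pos [560.7  34.2 232.3] psi 82.77 F [ 1.  -1.3  0.4] w 0.5 j [-0.15  0.39  1.39 -0.    1.36 -0.02]
units now-frame [-0.02 -0.73  3.84] target-frame [ 0.03 -0.72  3.85] dr [ 0.025  0.016 -0.538]
{'camera_matrix': array([[301.51300913,   0.        , 278.56448892],
       [  0.        , 301.51300913, 208.52546233],
       [  0.        ,   0.        ,   1.        ]]), 'T': array([[ 9.92333736e-01, -1.19229780e-01, -3.25271646e-02,
         5.71590122e+02],
       [-1.23487821e-01, -9.46034573e-01, -2.99615328e-01,
         1.13508062e+02],
       [ 4.95124721e-03,  3.01335106e-01, -9.53505448e-01,
         3.73540096e+02],
       [ 0.00000000e+00,  0.00000000e+00,  0.00000000e+00,
         1.00000000e+00]])}
[(0.65, [195.6, 72.1, 289.9, 157.7]), (0.65, [67.0, 154.4, 170.3, 253.5])]
```

View pics/w1.png

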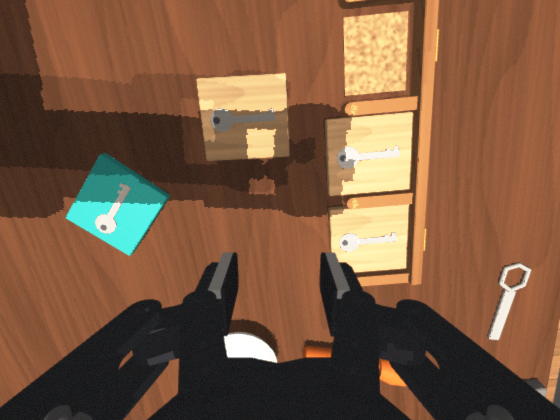

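```bash
python3 -c "
from h import *
cal=get_calibration('wrist')
b=plane(cal,[(286,73),(290,156),(206,163),(197,80)],14)[:,:2];print(b.round(1),b.mean(0))
s=plane(cal,[(410,113),(413,192),(328,196),(325,120)],14)[:,:2];print(s.round(1),s.mean(0))
go([525,33,232],88.15)
"
```

```text
[[584.8 151.7]
 [579.2  61.4]
 [478.9  65.4]
 [486.8 156.5]] [532.44041719 108.75930565]
[[720.1  93. ]
 [724.6  -0.9]
 [620.3   6.8]
 [623.5  97.2]] [672.12133996  49.02448834]
t 3.95 pos [561.2  35.7 231.7] psi 83.0 F [ 0.4 -0.4 -0.3] w 0.5 j [-0.14  0.39  1.38 -0.    1.36 -0.02]
units now-frame [-0.14 -0.71 -0.01] target-frame [-0.08 -0.72 -0.01] dr [ 0.023  0.012 -0.515]
```

Call:
{"method": "servo_tool", "body": {
  "motion": [
    {"dr":[0,0,-0.51],"delta_pos":[0,0,0],"hand":0.5},
    {"dr":[0,0,0],"delta_pos":[-0.06,-0.33,0.4],"hand":0.5},
    {"dr":[0,0,0],"delta_pos":[0,-0.33,0.5],"hand":0.5},
    {"dr":[0,0,0],"delta_pos":[0,0,0.5],"hand":0.5},
    {"dr":[0,0,0],"delta_pos":[0,0,0.5],"hand":0.5},
    {"dr":[0,0,0],"delta_pos":[0,0,0.5],"hand":0.5},
    {"dr":[0,0,0],"delta_pos":[0,0,0.5],"hand":0.5},
    {"dr":[0,0,0],"delta_pos":[0,0,0.4],"hand":0.5},
    {"dr":[0,0,0],"delta_pos":[0,0,0.3],"hand":0.5},
    {"dr":[0,0,0],"delta_pos":[0,0,0],"hand":0.5}
  ]
}}

```text
time_s: 5.2
eef_pos: [526.1, 29.6, 46.9]
ee_rot: [0.003, 0.734, 0.679, 0.0]
force: [-0.4, -0.2, -0.4]
grip_width: 0.5
```

```bash
python3 -c "
from h import *
go([528,33,3],88.15)
im,d=capture('wrist');cv2.imwrite('pics/w2.png',im[:,:,::-1])
"
```

```text
t 5.2 pos [526.1  29.6  46.9] psi 85.52 F [-0.4 -0.2 -0.4] w 0.5 j [-0.16  0.54  1.7  -0.    0.9  -0.08]
units now-frame [0.07 0.03 0.88] target-frame [0.07 0.03 0.88] dr [ 0.029  0.021 -0.263]
```

View pics/w2.png

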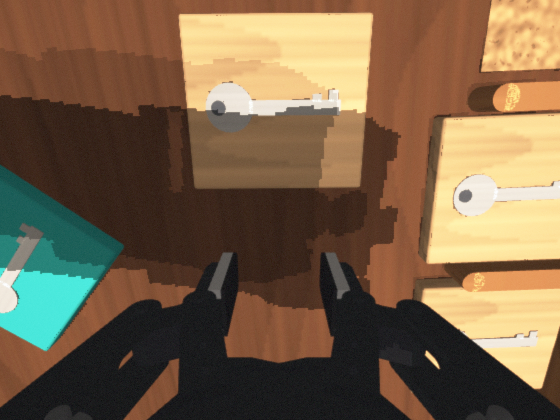

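Call:
{"method": "servo_tool", "body": {
  "motion": [
    {"dr":[0.03,0.02,-0.27],"delta_pos":[0,0.03,0],"hand":0.5},
    {"dr":[0,0,0],"delta_pos":[0.04,0,0.3],"hand":0.5},
    {"dr":[0,0,0],"delta_pos":[0,0,0.3],"hand":0.5},
    {"dr":[0,0,0],"delta_pos":[0,0,0.15],"hand":0.5},
    {"dr":[0,0,0],"delta_pos":[0,0,0.08],"hand":0.5},
    {"dr":[0,0,0],"delta_pos":[0,0,0],"hand":0.5}
  ]
}}

```text
time_s: 6.0
eef_pos: [529.1, 31.3, 4.9]
ee_rot: [0.002, 0.719, 0.695, 0.001]
force: [0.3, -0.5, -0.1]
grip_width: 0.505
```

```bash
python3 -c "
from h import *
go([528,33,3],88.15)
im,d=capture('wrist');cv2.imwrite('pics/w3.png',im[:,:,::-1])
im,d=capture('scene');cv2.imwrite('pics/s3.png',cv2.resize(im[130:270,200:400,::-1],None,fx=3.5,fy=3.5))
"
```

```text
t 6.0 pos [529.1  31.3   4.9] psi 88.04 F [ 0.3 -0.5 -0.1] w 0.51 j [-0.16  0.61  1.71 -0.    0.81 -0.13]
units now-frame [ 0.03 -0.02  0.04] target-frame [ 0.03 -0.02  0.04] dr [ 0.023  0.005 -0.011]
```

View pics/w3.png

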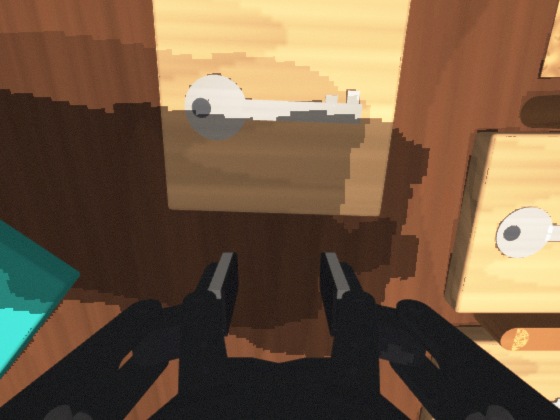

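View pics/s3.png

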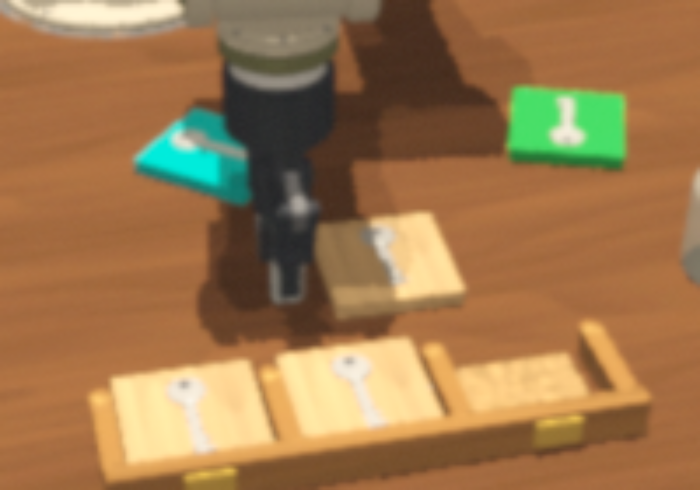

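Call:
{"method": "servo_tool", "body": {
  "motion": [
    {"dr":[0.02,0,0],"delta_pos":[0.03,0,0.06],"hand":0.5},
    {"dr":[0,0,0],"delta_pos":[0.15,0,0],"hand":0.5},
    {"dr":[0,0,0],"delta_pos":[0.1,0,0],"hand":0.5},
    {"dr":[0,0,0],"delta_pos":[0.08,0,0],"hand":0.5},
    {"dr":[0,0,0],"delta_pos":[0.08,0,0],"hand":0.5},
    {"dr":[0,0,0],"delta_pos":[0.08,0,0],"hand":0.5},
    {"dr":[0,0,0],"delta_pos":[0.08,0,0],"hand":0.5},
    {"dr":[0,0,0],"delta_pos":[0.08,0,0],"hand":0.5},
    {"dr":[0,0,0],"delta_pos":[0.08,0,0],"hand":0.5},
    {"dr":[0,0,0],"delta_pos":[0.08,0,0],"hand":0.5},
    {"dr":[0,0,0],"delta_pos":[0,0,0],"hand":0.5}
  ]
}}

```text
time_s: 7.48
eef_pos: [531.3, 76.3, 2.9]
ee_rot: [0.001, 0.719, 0.695, 0.0]
force: [-0.4, -0.1, -0.6]
grip_width: 0.501
```

```bash
python3 -c "
from h import *
go([528,33,3],88.15)
im,d=capture('wrist');cv2.imwrite('pics/w4.png',im[:,:,::-1])
im,d=capture('scene');cv2.imwrite('pics/s4.png',cv2.resize(im[130:270,200:400,::-1],None,fx=3.5,fy=3.5))
"
```

```text
t 7.47 pos [531.3  76.3   2.9] psi 88.06 F [-0.4 -0.1 -0.6] w 0.5 j [-0.08  0.63  1.69 -0.    0.82 -0.04]
units now-frame [-0.87 -0.04 -0.  ] target-frame [-0.87 -0.04 -0.  ] dr [ 0.015  0.007 -0.009]
```

View pics/w4.png

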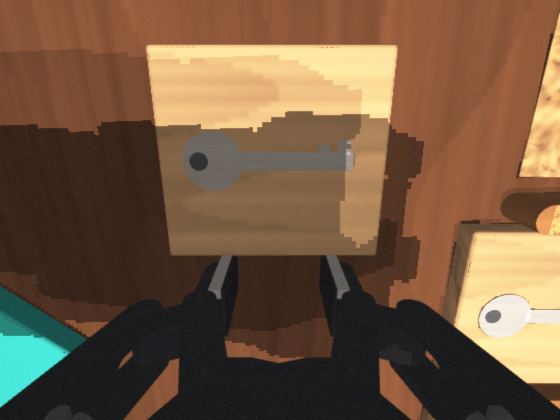

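View pics/s4.png

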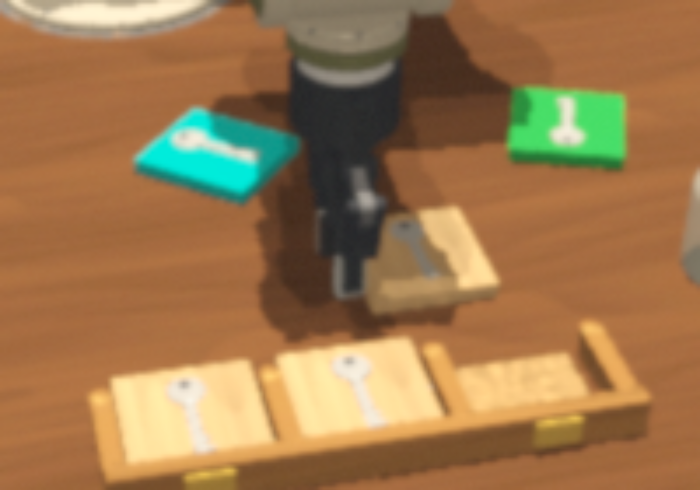

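```bash
python3 -c "
from h import *
cal=get_calibration('wrist')
b=plane(cal,[(396,45),(376,255),(171,255),(148,45)],14)[:,:2];c=b.mean(0);print(b.round(1),c)
s=plane(cal,[(460,223),(441,383)],14)[:,:2];print('stowed rear corners',s)
im,d=capture('top');cal=get_calibration('top')
cv2.imwrite('pics/t4.png',cv2.resize(im[105:245,175:355,::-1],None,fx=4.2,fy=4.2,interpolation=cv2.INTER_CUBIC))
"
```

```text
[[580.5 175.9]
 [578.5  86.1]
 [480.7  89.5]
 [484.5 179.1]] [531.02975714 132.64645314]
stowed rear corners [[616.23270884 101.03993669]
 [619.66199279   5.94092056]]
```

View pics/t4.png

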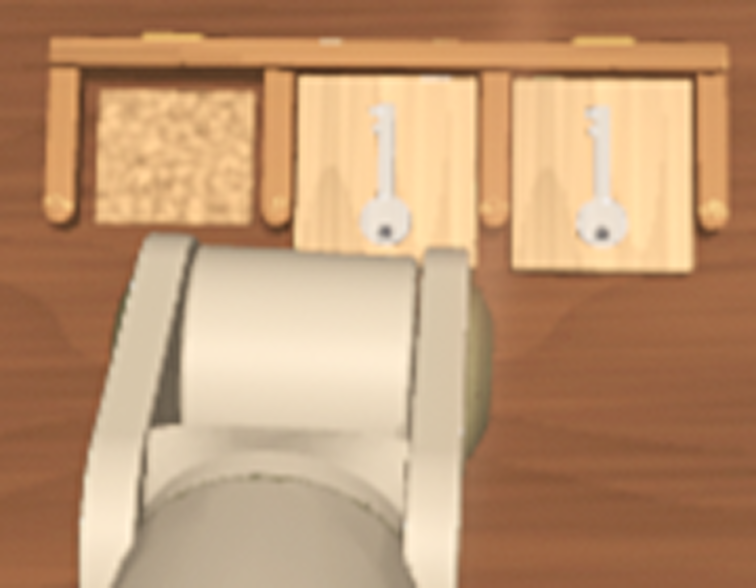

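Call:
{"method": "servo_tool", "body": {
  "motion": [
    {"dr":[0,0,0],"delta_pos":[0.08,0,0],"hand":0.5},
    {"dr":[0,0,0],"delta_pos":[0.08,0,0],"hand":0.5},
    {"dr":[0,0,0],"delta_pos":[0.08,0,0],"hand":0.5},
    {"dr":[0,0,0],"delta_pos":[0.08,0,0],"hand":0.5},
    {"dr":[0,0,0],"delta_pos":[0.08,0,0],"hand":0.5},
    {"dr":[0,0,0],"delta_pos":[0.08,0,0],"hand":0.5},
    {"dr":[0,0,0],"delta_pos":[0.06,0,0],"hand":0.5},
    {"dr":[0,0,0],"delta_pos":[0.04,0,0],"hand":0.5},
    {"dr":[0,0,0],"delta_pos":[0,0,0],"hand":0.5}
  ]
}}

```text
time_s: 8.75
eef_pos: [532.5, 106.9, 2.9]
ee_rot: [0.002, 0.719, 0.695, 0.0]
force: [0.6, 1.0, 0.4]
grip_width: 0.5
```

```bash
python3 -c "
from h import *
go([528,33,3],88.15)
im,d=capture('wrist');cv2.imwrite('pics/w5.png',im[:,:,::-1])
"
```

```text
t 8.75 pos [532.5 106.9   2.9] psi 88.04 F [0.6 1.  0.4] w 0.5 j [-0.02  0.64  1.67 -0.    0.83  0.02]
units now-frame [-1.48 -0.04  0.  ] target-frame [-1.48 -0.04 -0.  ] dr [ 0.016  0.009 -0.011]
```

View pics/w5.png

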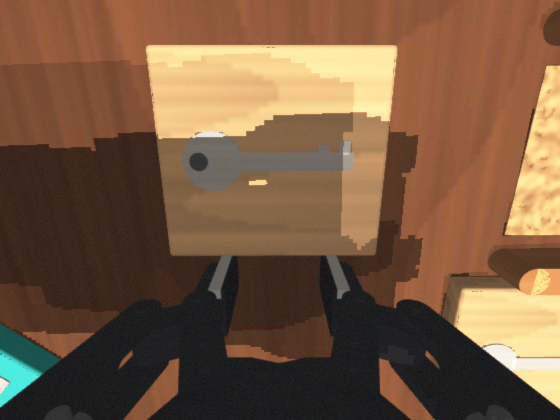

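Call:
{"method": "servo_tool", "body": {
  "motion": [
    {"dr":[0,0,0],"delta_pos":[-0.1,0,0],"hand":0.5},
    {"dr":[0,0,0],"delta_pos":[-0.15,0,-0.1],"hand":0.5},
    {"dr":[0,0,0],"delta_pos":[0,0,-0.6],"hand":0.5},
    {"dr":[0,0,0],"delta_pos":[0,0,-0.8],"hand":0.5},
    {"dr":[0,0,0],"delta_pos":[0,0,-0.8],"hand":0.5},
    {"dr":[0,0,0.9],"delta_pos":[0,0,-0.2],"hand":0.5},
    {"dr":[0,0,0.9],"delta_pos":[0,0,0],"hand":0.5},
    {"dr":[0,0,0.9],"delta_pos":[0,0,0],"hand":0.5},
    {"dr":[0,0,0.9],"delta_pos":[0,0,0],"hand":0.5},
    {"dr":[0,0,0.9],"delta_pos":[0,0,0],"hand":0.5},
    {"dr":[0,0,0.9],"delta_pos":[0,0,0],"hand":0.5},
    {"dr":[0,0,0.9],"delta_pos":[0,0,0],"hand":0.5},
    {"dr":[0,0,0.9],"delta_pos":[0,0,0],"hand":0.5},
    {"dr":[0,0,0.9],"delta_pos":[0,0,0],"hand":0.5},
    {"dr":[0,0,0.5],"delta_pos":[0,0,0],"hand":0.5},
    {"dr":[0,0,0],"delta_pos":[0,0,0],"hand":0.5}
  ]
}}

```text
time_s: 10.8
eef_pos: [531.6, 85.5, 137.3]
ee_rot: [0.001, 1.0, -0.01, 0.003]
force: [0.4, -0.1, 0.3]
grip_width: 0.497
```

```bash
python3 -c "
from h import *
go([450,166.3,120],-1.85)
"
```

```text
t 10.8 pos [531.6  85.5 137.3] psi -1.18 F [ 0.4 -0.1  0.3] w 0.5 j [-0.06  0.43  1.59 -0.    1.11  1.53]
units now-frame [-1.67 -1.58  0.33] target-frame [-1.68 -1.56  0.35] dr [ 0.01  -0.04   0.067]
```

Call:
{"method": "servo_tool", "body": {
  "motion": [
    {"dr":[0.01,-0.04,0.07],"delta_pos":[0,0,0],"hand":0.5},
    {"dr":[0,0,0],"delta_pos":[-0.42,-0.4,0],"hand":0.5},
    {"dr":[0,0,0],"delta_pos":[-0.42,-0.4,0],"hand":0.5},
    {"dr":[0,0,0],"delta_pos":[-0.42,-0.4,0],"hand":0.5},
    {"dr":[0,0,0],"delta_pos":[-0.4,-0.38,0],"hand":0.5},
    {"dr":[0,0,0],"delta_pos":[0,0,0],"hand":0.5}
  ]
}}

```text
time_s: 11.55
eef_pos: [449.2, 167.9, 137.9]
ee_rot: [-0.0, 1.0, -0.014, -0.0]
force: [-0.2, -0.9, 0.7]
grip_width: 0.5
```

```bash
python3 -c "
from h import *
go([450,166.3,50],-1.85)
im,d=capture('wrist');cv2.imwrite('pics/w6.png',im[:,:,::-1])
"
```

```text
t 11.55 pos [449.2 167.9 137.9] psi -1.63 F [-0.2 -0.9  0.7] w 0.5 j [0.11 0.31 1.76 0.   1.07 1.71]
units now-frame [0.02 0.03 1.76] target-frame [0.02 0.03 1.76] dr [-0.002  0.003  0.022]
```

View pics/w6.png

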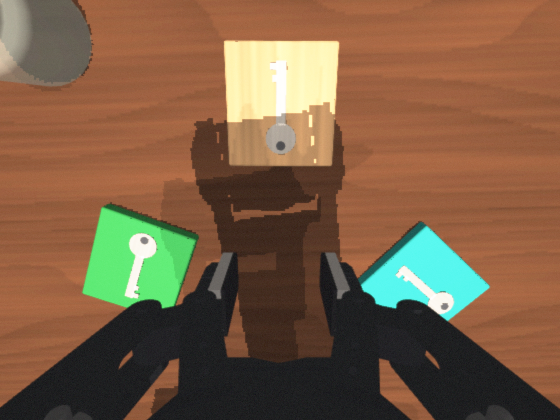

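Call:
{"method": "servo_tool", "body": {
  "motion": [
    {"dr":[0,0,0.02],"delta_pos":[0,0.03,0.4],"hand":0.5},
    {"dr":[0,0,0],"delta_pos":[0,0,0.5],"hand":0.5},
    {"dr":[0,0,0],"delta_pos":[0,0,0.5],"hand":0.5},
    {"dr":[0,0,0],"delta_pos":[0,0,0.5],"hand":0.5},
    {"dr":[0,0,0],"delta_pos":[0,0,0.4],"hand":0.5},
    {"dr":[0,0,0],"delta_pos":[0,0,0.25],"hand":0.5},
    {"dr":[0,0,0],"delta_pos":[0,0,0.1],"hand":0.5},
    {"dr":[0,0,0],"delta_pos":[0,0,0],"hand":0.5}
  ]
}}

```text
time_s: 12.6
eef_pos: [457.7, 160.4, 2.3]
ee_rot: [-0.0, 1.0, -0.018, 0.003]
force: [0.3, -0.5, 0.2]
grip_width: 0.499
```

```bash
python3 -c "
from h import *
go([450,166.3,3],-1.85)
im,d=capture('wrist');cv2.imwrite('pics/w7.png',im[:,:,::-1])
im,d=capture('top');cv2.imwrite('pics/t7.png',cv2.resize(im[105:245,175:355,::-1],None,fx=4.2,fy=4.2,interpolation=cv2.INTER_CUBIC))
"
```

```text
t 12.6 pos [457.7 160.4   2.3] psi -2.06 F [ 0.3 -0.5  0.2] w 0.5 j [ 0.1   0.55  1.85 -0.    0.74  1.7 ]
units now-frame [-0.16 -0.11 -0.01] target-frame [-0.16 -0.11 -0.01] dr [-0.001 -0.034 -0.021]
```

View pics/w7.png

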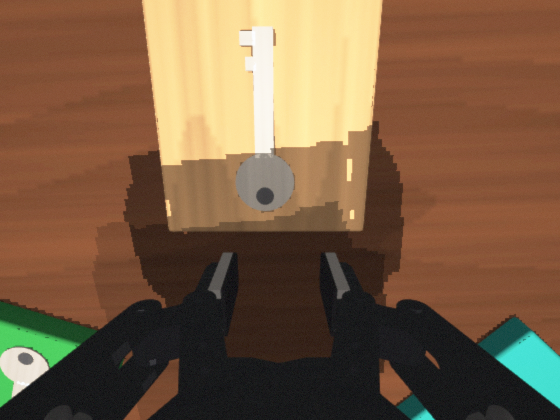

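View pics/t7.png

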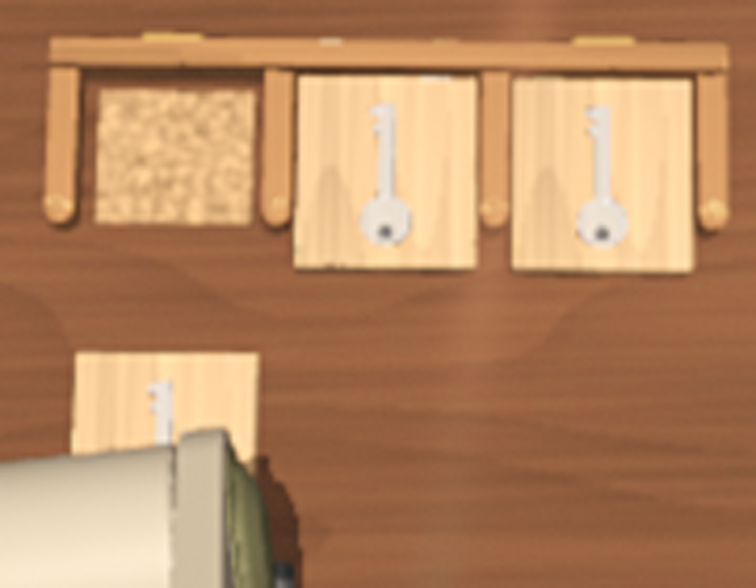

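```bash
cat >> h.py <<'E'
ft=lambda p:(np.array(p,float)+.5)/4.2+[174.5,104.5]
a=np.radians(-1.85);ex=np.array([np.cos(a),np.sin(a)]);ey=np.array([-np.sin(a),np.cos(a)])
sL=np.array([669.9,49.9])
def rackf(p): # relative to free slot origin
    d=np.atleast_2d(p)[:,:2]-(sL+110*ey); return np.c_[d@ex,d@ey]
E
python3 -c "
from h import *
cal=get_calibration('top')
p=plane(cal,ft([(76,352),(259,352),(72,455),(258,455)]),14);print(p.round(1),rackf(p).round(1))
print('sL',rackf(plane(cal,ft([(296,76),(478,77),(476,270),(294,268)]),14)).round(1))
print('noses',rackf(plane(cal,ft([(62,212),(276,212)]),22)).round(1))
print('tcp',rackf(ctrl.sense()['eef_pos']))
"
```

```text
[[581.  208.3  14. ]
 [578.6 115.9  14. ]
 [528.7 210.4  14. ]
 [526.3 117.1  14. ]] [[ -94.    45.4]
 [ -93.4  -47. ]
 [-146.3   45.8]
 [-145.7  -47.5]]
sL [[  50.5  -63.3]
 [  50.4 -156.6]
 [ -50.6 -156.1]
 [ -50.1  -63.9]]
noses [[-23.7  53.2]
 [-23.1 -55. ]]
tcp [[-215.52280367   -6.24713297]]
```

Call:
{"method": "servo_tool", "body": {
  "motion": [
    {"dr":[0,-0.03,-0.02],"delta_pos":[-0.04,-0.11,0],"hand":0.5},
    {"dr":[0,0,0],"delta_pos":[0,0,0],"hand":0.5},
    {"dr":[0,0,0],"delta_pos":[0.08,0,0],"hand":0.5},
    {"dr":[0,0,0],"delta_pos":[0.08,0,0],"hand":0.5},
    {"dr":[0,0,0],"delta_pos":[0.08,0,0],"hand":0.5},
    {"dr":[0,0,0],"delta_pos":[0.08,0,0],"hand":0.5},
    {"dr":[0,0,0],"delta_pos":[0.08,0,0],"hand":0.5},
    {"dr":[0,0,0],"delta_pos":[0.08,0,0],"hand":0.5},
    {"dr":[0,0,0],"delta_pos":[0.08,0,0],"hand":0.5},
    {"dr":[0,0,0],"delta_pos":[0.08,0,0],"hand":0.5},
    {"dr":[0,0,0],"delta_pos":[0.08,0,0],"hand":0.5},
    {"dr":[0,0,0],"delta_pos":[0.08,0,0],"hand":0.5},
    {"dr":[0,0,0],"delta_pos":[0.08,0,0],"hand":0.5},
    {"dr":[0,0,0],"delta_pos":[0.08,0,0],"hand":0.5},
    {"dr":[0,0,0],"delta_pos":[0,0,0],"hand":0.5}
  ]
}}

```text
time_s: 14.58
eef_pos: [507.6, 165.1, 3.8]
ee_rot: [-0.0, 1.0, -0.016, 0.001]
force: [0.5, 0.1, -0.3]
grip_width: 0.499
```

```bash
python3 -c "
from h import *
go([450,166.3,3],-1.85)
print(rackf(ctrl.sense()['eef_pos']))
im,d=capture('top');cv2.imwrite('pics/t8.png',cv2.resize(im[105:245,175:355,::-1],None,fx=4.2,fy=4.2,interpolation=cv2.INTER_CUBIC))
im,d=capture('wrist');cv2.imwrite('pics/w8.png',im[:,:,::-1])
"
```

```text
t 14.57 pos [507.6 165.1   3.8] psi -1.81 F [ 0.5  0.1 -0.3] w 0.5 j [0.09 0.62 1.7  0.   0.82 1.7 ]
units now-frame [-1.15  0.01  0.01] target-frame [-1.15  0.01  0.02] dr [-0.003 -0.013  0.004]
[[-1.65896753e+02 -1.24186616e-01]]
```

View pics/t8.png

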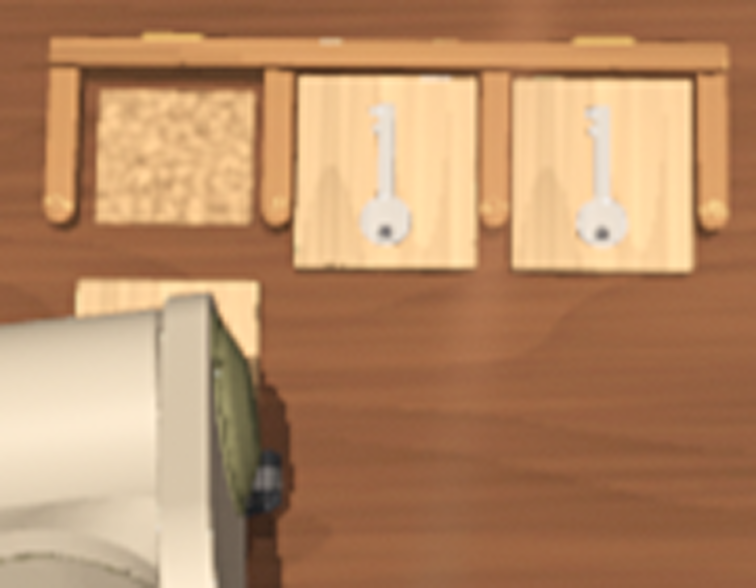

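View pics/w8.png

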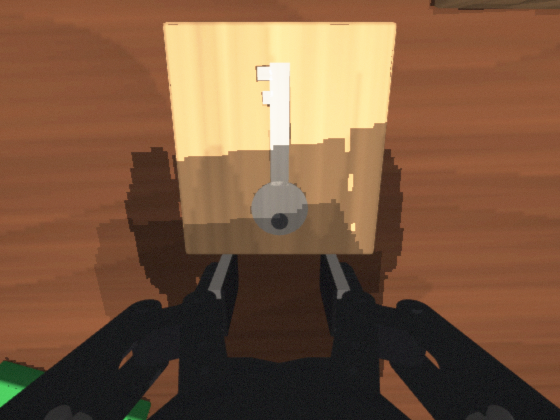

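```bash
python3 -c "
from h import *
cal=get_calibration('top')
print(rackf(plane(cal,ft([(77,281),(260,281)]),14)).round(1))
print('divider inner edges top',rackf(plane(cal,ft([(77,120),(264,120)]),22)).round(1))
"
```

```text
[[-57.4  46.1]
 [-56.9 -46.8]]
divider inner edges top [[ 24.2  47.1]
 [ 24.7 -48. ]]
```

Call:
{"method": "servo_tool", "body": {
  "motion": [
    {"dr":[0,0,0],"delta_pos":[0.08,0,0.01],"hand":0.5},
    {"dr":[0,0,0],"delta_pos":[0.08,0,0.01],"hand":0.5},
    {"dr":[0,0,0],"delta_pos":[0.08,0,0],"hand":0.5},
    {"dr":[0,0,0],"delta_pos":[0.08,0,0],"hand":0.5},
    {"dr":[0,0,0],"delta_pos":[0.08,0,0],"hand":0.5},
    {"dr":[0,0,0],"delta_pos":[0.08,0,0],"hand":0.5},
    {"dr":[0,0,0],"delta_pos":[0.08,0,0],"hand":0.5},
    {"dr":[0,0,0],"delta_pos":[0.08,0,0],"hand":0.5},
    {"dr":[0,0,0],"delta_pos":[0.08,0,0],"hand":0.5},
    {"dr":[0,0,0],"delta_pos":[0.08,0,0],"hand":0.5},
    {"dr":[0,0,0],"delta_pos":[0.08,0,0],"hand":0.5},
    {"dr":[0,0,0],"delta_pos":[0.08,0,0],"hand":0.5},
    {"dr":[0,0,0],"delta_pos":[0.08,0,0],"hand":0.5},
    {"dr":[0,0,0],"delta_pos":[0,0,0],"hand":0.5}
  ]
}}

```text
time_s: 16.42
eef_pos: [562.9, 163.4, 2.8]
ee_rot: [-0.0, 1.0, -0.016, 0.001]
force: [-1.1, -0.2, 0.4]
grip_width: 0.504
```

```bash
python3 -c "
from h import *
go([450,166.3,3],-1.85)
print(rackf(ctrl.sense()['eef_pos']))
im,d=capture('top');cv2.imwrite('pics/t9.png',cv2.resize(im[105:245,175:355,::-1],None,fx=4.2,fy=4.2,interpolation=cv2.INTER_CUBIC))
im,d=capture('wrist');cv2.imwrite('pics/w9.png',im[:,:,::-1])
"
```

```text
t 16.43 pos [562.9 163.4   2.8] psi -1.81 F [-1.1 -0.2  0.4] w 0.5 j [0.08 0.71 1.53 0.   0.9  1.68]
units now-frame [-2.26  0.01 -0.01] target-frame [-2.26  0.01 -0.  ] dr [-0.002 -0.009  0.004]
[[-1.10650560e+02 -6.18979766e-02]]
```

View pics/t9.png

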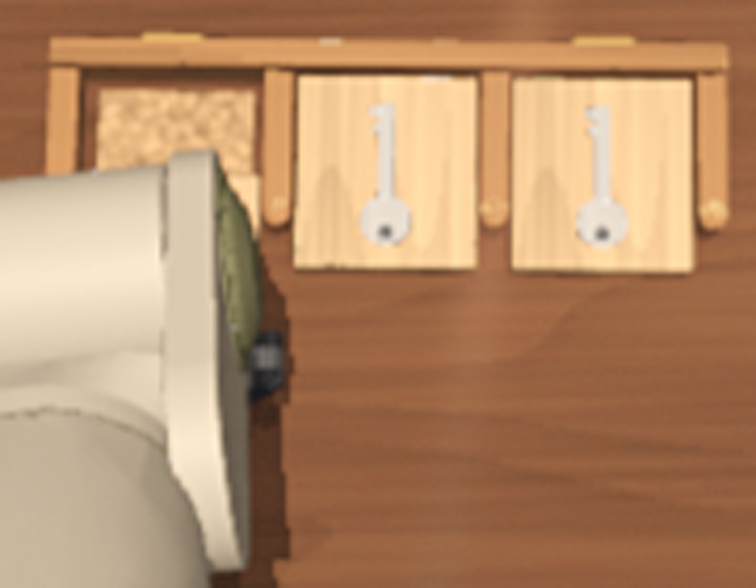

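View pics/w9.png

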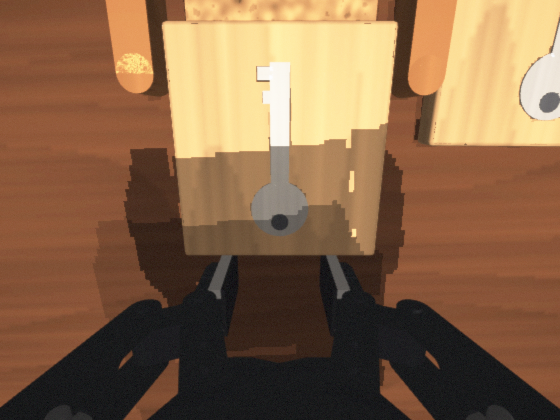

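The board has entered the slot and sits centred between the dividers (135,80) and (430,80) in the wrist view. I'll push on, slower near the end.

Call:
{"method": "servo_tool", "body": {
  "motion": [
    {"dr":[0,0,0],"delta_pos":[0.08,0,0],"hand":0.5},
    {"dr":[0,0,0],"delta_pos":[0.08,0,0],"hand":0.5},
    {"dr":[0,0,0],"delta_pos":[0.08,0,0],"hand":0.5},
    {"dr":[0,0,0],"delta_pos":[0.08,0,0],"hand":0.5},
    {"dr":[0,0,0],"delta_pos":[0.08,0,0],"hand":0.5},
    {"dr":[0,0,0],"delta_pos":[0.08,0,0],"hand":0.5},
    {"dr":[0,0,0],"delta_pos":[0.08,0,0],"hand":0.5},
    {"dr":[0,0,0],"delta_pos":[0.08,0,0],"hand":0.5},
    {"dr":[0,0,0],"delta_pos":[0.08,0,0],"hand":0.5},
    {"dr":[0,0,0],"delta_pos":[0.06,0,0],"hand":0.5},
    {"dr":[0,0,0],"delta_pos":[0,0,0],"hand":0.5}
  ]
}}

```text
time_s: 17.9
eef_pos: [604.1, 162.0, 2.7]
ee_rot: [-0.0, 1.0, -0.016, 0.0]
force: [-0.6, -0.1, -0.5]
grip_width: 0.503
```

```bash
python3 -c "
from h import *
go([450,166.3,3],-1.85)
print(rackf(ctrl.sense()['eef_pos']))
im,d=capture('scene');cv2.imwrite('pics/s10.png',cv2.resize(im[130:290,200:400,::-1],None,fx=3.5,fy=3.5))
im,d=capture('wrist');cv2.imwrite('pics/w10.png',im[:,:,::-1])
"
```

```text
t 17.9 pos [604.1 162.    2.7] psi -1.8 F [-0.6 -0.1 -0.5] w 0.5 j [0.07 0.78 1.39 0.   0.97 1.68]
units now-frame [-3.08  0.01 -0.01] target-frame [-3.08  0.01 -0.01] dr [-0.002 -0.005  0.005]
[[-6.93419083e+01 -3.80382701e-02]]
```

View pics/w10.png

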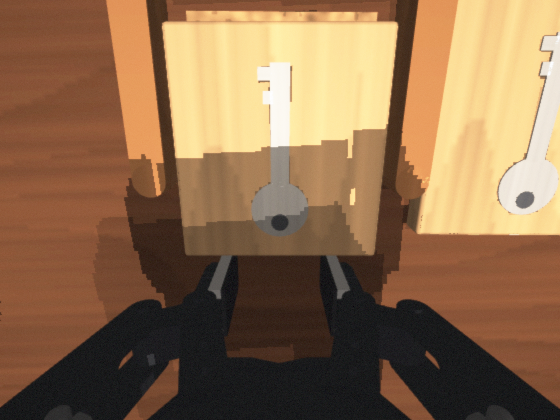

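Call:
{"method": "servo_tool", "body": {
  "motion": [
    {"dr":[0,0,0],"delta_pos":[0.05,0,0],"hand":0.5},
    {"dr":[0,0,0],"delta_pos":[0.05,0,0],"hand":0.5},
    {"dr":[0,0,0],"delta_pos":[0.04,0,0],"hand":0.5},
    {"dr":[0,0,0],"delta_pos":[0.02,0,0],"hand":0.5}
  ]
}}

```text
time_s: 18.5
eef_pos: [612.1, 161.9, 2.7]
ee_rot: [-0.0, 1.0, -0.016, -0.0]
force: [-1.7, 0.3, 1.3]
grip_width: 0.498
```

Call:
{"method": "servo_tool", "body": {
  "motion": [
    {"dr":[0,0,0],"delta_pos":[0.03,0,0],"hand":0.5}
  ]
}}

```text
time_s: 18.62
eef_pos: [613.6, 161.8, 2.7]
ee_rot: [-0.0, 1.0, -0.016, -0.0]
force: [-1.3, 0.4, 0.1]
grip_width: 0.5
```

Call:
{"method": "servo_tool", "body": {
  "motion": [
    {"dr":[0,0,0],"delta_pos":[0.03,0,0],"hand":0.5}
  ]
}}

```text
time_s: 18.75
eef_pos: [615.2, 161.8, 2.7]
ee_rot: [-0.0, 1.0, -0.016, -0.0]
force: [-0.7, -0.8, 0.9]
grip_width: 0.507
```

Call:
{"method": "servo_tool", "body": {
  "motion": [
    {"dr":[0,0,0],"delta_pos":[0.03,0,0],"hand":0.5}
  ]
}}

```text
time_s: 18.88
eef_pos: [615.6, 161.8, 2.6]
ee_rot: [-0.0, 1.0, -0.016, -0.002]
force: [-11.8, 0.0, 8.0]
grip_width: 0.497
```

Call:
{"method": "servo_tool", "body": {
  "motion": [
    {"dr":[0,0,0],"delta_pos":[0.03,0,0],"hand":0.5}
  ]
}}

```text
time_s: 19.0
eef_pos: [615.5, 161.9, 2.6]
ee_rot: [0.0, 1.0, -0.016, -0.004]
force: [-11.8, -0.1, 8.1]
grip_width: 0.496
```

```bash
python3 -c "
from h import *
go([450,166.3,3],-1.85)
im,d=capture('wrist');cv2.imwrite('pics/w11.png',im[:,:,::-1])
"
```

```text
t 19.0 pos [615.5 161.9   2.6] psi -1.78 F [-11.8  -0.1   8.1] w 0.5 j [0.07 0.8  1.34 0.   1.   1.67]
units now-frame [-3.31  0.01  0.02] target-frame [-3.31  0.02 -0.01] dr [0.003 0.048 0.007]
```

View pics/w11.png

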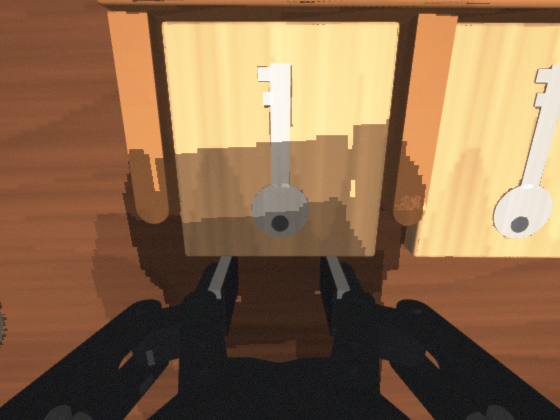

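The board has stopped on the back rail (12 N), and its rear edge is level with the neighbour's at row 256. I'll back off and lift away.

Call:
{"method": "servo_tool", "body": {
  "motion": [
    {"dr":[0,0,0],"delta_pos":[-0.1,0,0],"hand":0.5},
    {"dr":[0,0,0],"delta_pos":[-0.3,0,0],"hand":0.5},
    {"dr":[0,0,0],"delta_pos":[-0.3,0,-0.4],"hand":0.5},
    {"dr":[0,0,0],"delta_pos":[-0.4,0,-0.8],"hand":0.5},
    {"dr":[0,0,0],"delta_pos":[-0.7,0,-0.8],"hand":0.5},
    {"dr":[0,0,0],"delta_pos":[-0.7,0,-0.6],"hand":0.5},
    {"dr":[0,0,0],"delta_pos":[-0.6,0,0],"hand":0.5},
    {"dr":[0,0,0],"delta_pos":[-0.5,0,0],"hand":0.5},
    {"dr":[0,0,0],"delta_pos":[0,0,0],"hand":0.5}
  ]
}}

```text
time_s: 20.18
eef_pos: [432.7, 167.4, 138.3]
ee_rot: [-0.0, 1.0, -0.016, 0.001]
force: [0.7, 0.7, 0.1]
grip_width: 0.501
```

```bash
python3 -c "
from h import *
go([450,166.3,140],-1.85)
im,d=capture('top');cv2.imwrite('pics/t12.png',cv2.resize(im[105:245,175:355,::-1],None,fx=4.2,fy=4.2,interpolation=cv2.INTER_CUBIC))
cv2.imwrite('pics/t12f.png',im[:,:,::-1])
im,d=capture('scene');cv2.imwrite('pics/s12.png',cv2.resize(im[130:290,200:400,::-1],None,fx=3.5,fy=3.5))
"
```

```text
t 20.18 pos [432.7 167.4 138.3] psi -1.8 F [0.7 0.7 0.1] w 0.5 j [0.12 0.28 1.8  0.   1.06 1.72]
units now-frame [ 0.35  0.01 -0.03] target-frame [ 0.35  0.01 -0.03] dr [-0.004 -0.006  0.005]
```

View pics/t12.png

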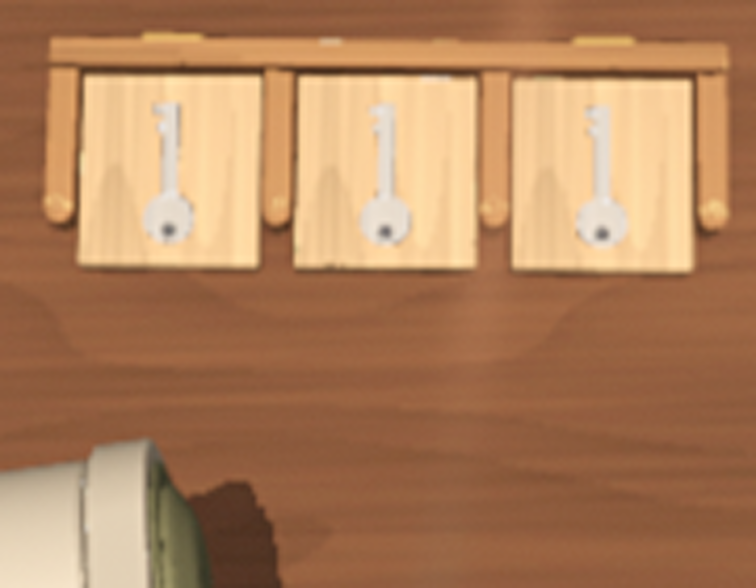

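View pics/s12.png

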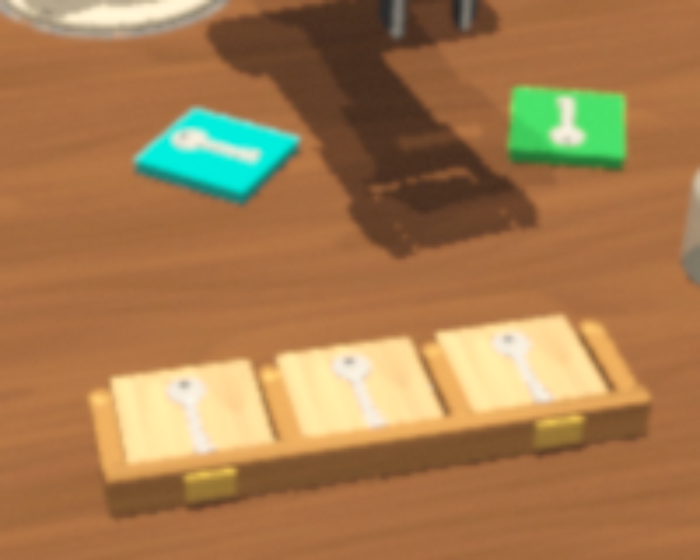

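View pics/t12f.png

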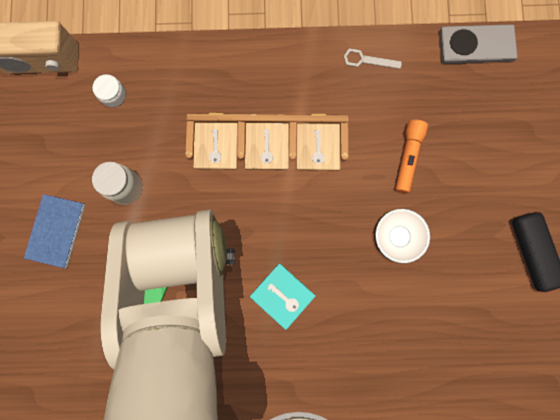

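```bash
python3 -c "
from rig import *
print(ticket.finish_job())"
```

```text
the job is handed in; nothing more can be done
None
```

The loose key board is fully home in the left slot, key blade first, and the job is handed in. It took about 20 s of the 70 s allowed.

I pushed the pale board about 55 mm sideways with the two half-open fingers, which also squared it to the rack. I then pushed it straight in from behind until it stopped on the back rail at about 12 N, and backed the arm off clear.

**Fit:** In the final top view all three boards line up front and rear to within the picture's accuracy, about 1 mm. The board lies flat between its dividers.

**Bystanders:** The jar, torch and dish are at the same pixels as at the start. The green and turquoise boards are at the same pixels in the scene view.

**Disagreements:** The top and wrist cameras differed by 2–3 mm on absolute position, so I judged the final fit against the neighbouring boards and dividers. During the last push the wrist also read about 8 N upward, but the board shows no sign of having lifted.

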